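# Nest the sleeve and filter funnel in the suction port

### The arm

A 7-joint arm with a two-finger parallel gripper is mounted at the origin on the work surface. World frame = base frame: x ahead of the robot, y to its left, z up, the work surface at z = 0. Lengths are in m, angles in rad, forces in N, time in s.
With the tool pointing down it reaches from about 0.35 to 0.9 m from the base axis. Payload 8.1 kg.
Tool frame: the origin (TCP) lies between the finger pads; the fingertips stand 25 mm ahead of it and the grasp point (between the pads) lies 6 mm ahead of it; z points along the fingers, y is the direction in which the jaws open and shut (so a half turn about z gives the same grasp; the last joint's range is limited). The gripper opens to 92 mm and grips with 3 to 60 N. Pads are 19 mm wide; open, the fingers measure 130 mm over their backs; the gripper's body (75 mm by 190 mm) begins 47 mm behind the grasp point.
Start: joints at [-1.278, 0.434, 0.025, 1.573, -0.012, 1.134, -0.075], TCP at [0.241, 0.577, 0.252] pointing down, gripper open.
Joint ranges: [-2.62, 2.62], [-0.44, 2.09], [-1.27, 1.32], [0.08, 2.57], [-1.32, 4.46], [0.12, 2], [-2.74, 2.74]. Speed limits (rad/s): [2.22, 2.22, 3.01, 3.01, 3.14, 3.14, 3.14].

### API

Orientations are given as a unit quaternion [x, y, z, w].
In Python, from plant import arm gives the robot as it stands.
- The arm moves only by the shell command python3 -m jog 'ROWS' [FORCE]. ROWS is JSON, a list of rows, each a list of 7 numbers: the turn, a rotation vector about the tool's x, y, z in units of 6 degrees (1.0 is 6 degrees), then the shift along the tool's x, y, z in units of 30 mm (1.0 is 30 mm), then the closure in counts, from 0 (fully open) to 255 (shut). A call has exactly 8 rows; each row shifts and turns the commanded pose from where the row before left it, along the tool's axes as they then stand; what a row does not reach is not made up. A row lasts 1/12 s, in which the tool goes at most 41.7 mm and 7.16 degrees, less where a joint would pass 70% of its speed; a pose out of reach is approached as far as the arm can. A call is refused whole if a number of a shift passes 1 or a number of a turn 1, either way. A call with a gripper value outside its range is refused whole. The fingers move at their own pace and stop on an object; FORCE is the grip in N (left out, the last holds). Time passes only in rows, so rows that do not move let the fingers close, or fill a call up. It gives the time, the measured TCP pose, the force and the opening at its end, in the units of the state.
- arm.state(): the state, without advancing time (a new reading comes with each control period).
- arm.read_camera(name): name is "side" or "top" or "wrist"; returns a dict with "pixels" (400x640x3 uint8, red, green, blue), "fx", "fy", "cx", "cy" (pixels), "position" and "rotation" of the camera in the world; the wrist camera has in their place "hand_eye" (4x4, takes a point from camera to tool coordinates, whose origin is the TCP and whose axes are the flange's). Camera axes: x right, y up, looking along -z (the intrinsics and any distortion apply to the point x, -y, -z); pixel columns grow to the right and rows downward; lengths in m; the calibration is good to about 2 mm. A picture is of the moment at which its call begins: read the wrist's pose just before it. There is no depth.
- arm.job_done(): hands the job in, once; it reports no verdict.
The state is a dict: "t": time; "joint_pos": joint angles; "qd": joint speeds; "tau": joint torques, N m; "eef_pos": TCP position; "orientation": TCP orientation; "wrist_force": force on the tool from outside, world axes, zero at the start; "torque": the same for the moment, N m; "finger_gap": finger opening in m.
Only numpy, scipy, OpenCV 4.12 (cv2) and the standard library are available. Lean on these libraries where they do the work, as an engineer would, in place of code of your own. Each camera call takes 0.05 s, during which the arm holds its last target. There are 200 camera calls.

### The job

Set up the suction port for filtering: stand the larger rubber sleeve in the port's collar, turning it until its lugs drop into the notches of the rim, then take the white filter funnel from its leaning stand and nest it upright in that sleeve, each shoulder fully home. Push the funnel straight down, gently because it is brittle, until the stiff collar has slid all the way down; then let go, leaving everything else standing where it is.

Things in the scene. Friction and masses are not known exactly. Their poses are not given: they have to be found in the camera images.
- port (a point): Centre of the collar's mouth, z up, x and y along the manifold's sides. Metal ring, 54 mm outside, 40 mm tall; bore tapers from 46 mm at the mouth to 33 mm at the floor 36 mm below. Its rim is a stiffly swivelling crown with 4 notches (11 mm wide, 8 mm deep, 90 degrees apart) whose direction differs each run and is not given: feel or look for it. Height 92 mm with it up, 80 mm down.
- manifold: Fixed steel suction block, 120 (x) x 190 (y) mm, 40 mm tall, origin under its centre. The collar stands on it at y = -35 mm; at y = +60 mm is a stopcock, 32 mm above the block. Taper and bore have 2.4 mm of play on the diameter when the sleeve is home. Fingers that straddle the collar along x have most room, but any direction is free.
- collar (a joint): How far the collar has been pushed down towards the manifold: 0 = up, 0.012 m = fully down on a hard stop. It starts 0 to 5 mm down, slides stiffly (about 9 N) and stays where it is left; the weight of the parts does not move it.
- sleeve_mid (a point): Larger black rubber sleeve on its narrow end; point on its axis 25 mm above its lower end, z to the wide end. Taper 32 mm tall (32 to 44 mm wide), head 58 mm wide, 18 mm tall; bore 37 to 24 mm. Under the head, along its x and y axes, 4 lugs, 5.5 mm wide, 6 mm tall. Home, lugs in notches and head on the rim, this point is 7 mm below the port point; on the lugs it stands 6 mm higher. 50 to 100 g.
- funnel_mid (a point): White ceramic filter funnel, loose, 76 mm tall; point on its axis half-way up, z towards the open bowl. Tapered foot 42 mm long (24 to 35 mm diameter), then a straight bowl 48 mm wide, 34 mm tall. Home, the bowl's underside is on the sleeve's top, this point 21 mm above the sleeve's mid point; play 2.2 mm on the diameter. It cracks if pressed on the sleeve with over 70 N. 85 to 170 g.
- funnel_bowl (a point): Centre of the funnel's bowl, the part to grip: on the axis 21 mm from the mid point towards the bowl, 17 mm from the shoulder and from the rim; walls 3.5 mm. At the start the funnel leans about 28 degrees from upright in the draining stand, bowl end up and towards the robot. z axis as for the mid point.
- stand: Fixed white draining stand: base 150 x 100 mm and a cup (44 mm outside, 30 mm long, 52 mm over its two side cheeks) whose axis leans 28 degrees from upright towards the stand's own -x. The funnel's foot is in the cup, its shoulder on the cup's mouth; it comes out along the axis. Origin at the bench, 20 mm from the base's centre towards -x, z up.
- spare_mid (a point): A smaller black rubber sleeve of the same form (head 42 mm diameter, 50 mm tall), too small for this port; not to be used. Point on its axis, 25 mm above its lower end. Stands upright near the larger one; the two change places between runs.
- beaker_mid (a point): Glass beaker, 60 mm across the rim, 80 mm tall; point at its centre, half-way up. To be left alone.
- jar_mid (a point): White sample jar with a red cap, 48 mm diameter, 58 mm tall, on the robot's side of the bench; point at its centre. To be left alone.
- amber_mid (a point): Amber glass jar, 52 mm diameter, 100 mm tall, behind the manifold; point at its centre. To be left alone.
Not all that is in view belongs to the job. What is shaped like the part that bears sleeve_mid but green or orange is not meant.

How it is judged:
By the outcome, as a careful person would: the job done as asked, in the order asked, and still so for the second after the job is handed in, with the robot touching nothing.
It also fails if it takes over 70 s, if anything falls off the work surface, if the arm or the gripper's body presses on something with over 40 N, if the wrist force passes 120 N, or if a joint passes its speed limit or range.

## Working session

There is one attempt and no reset: what is moved stays moved. The work goes in short steps, Python scripts to look and compute and a shell command to move; the robot and the scene stay as the last step left them, time stands still between calls to the robot, and variables do not carry over. Pictures are saved under pics/ and viewed, about 8 in all and at most 12, crops included, and the job is handed in when it is done.

```bash
ls; mkdir -p pics
python3 - <<'E'
from plant import arm
import cv2
print(arm.state())
for n in ["side","top","wrist"]:
    s=arm.state(); c=arm.read_camera(n); cv2.imwrite(f"pics/{n}0.png",c["pixels"][:,:,::-1])
    print(n,{k:(v if k!="pixels" else v.shape) for k,v in c.items()})
E
```

```text
pics
{'t': 0.0, 'joint_pos': array([-1.27762255,  0.43523275,  0.02495318,  1.5740675 , -0.01158869,
        1.13402128, -0.07511806]), 'qd': array([ 0.0003673 ,  0.00084818, -0.00088363,  0.0003093 , -0.00094018,
        0.00036163,  0.00110917]), 'tau': array([ 7.83546857e-04, -6.67857957e+01,  9.85439681e-01, -3.14463401e+01,
       -6.04819693e-02,  4.26864345e-02,  1.39133017e-04]), 'eef_pos': array([0.24081342, 0.57623856, 0.25095011]), 'orientation': array([ 1.96629612e-01,  9.80477521e-01, -7.87640979e-04, -8.36277217e-05]), 'wrist_force': array([ 0.21722457,  0.24126405, -0.19106695]), 'torque': array([ 0.018023  ,  0.03442832, -0.01955945]), 'finger_gap': 0.09226006526676435}
side {'pixels': (400, 640, 3), 'fx': 384.75907148847284, 'fy': 384.75907148847284, 'cx': 322.3214822203454, 'cy': 198.34923703442294, 'position': array([ 0.48107139, -0.76503287,  0.5776153 ]), 'rotation': array([ 0.48403582, -0.01891261, -0.04631765,  0.8736168 ])}
top {'pixels': (400, 640, 3), 'fx': 385.36940593985474, 'fy': 385.36940593985474, 'cx': 323.21904364144626, 'cy': 202.439711063046, 'position': array([ 0.42762832, -0.0096725 ,  0.94253594]), 'rotation': array([-0.04949962,  0.05767978,  0.70552015, -0.70460212])}
wrist {'pixels': (400, 640, 3), 'fx': 299.72179557181624, 'fy': 299.72179557181624, 'cx': 320.0017220153967, 'cy': 196.93608653774828, 'hand_eye': array([[ 1.28342873e-04,  9.54197879e-01,  2.99176188e-01,
         7.96464943e-02],
       [ 9.99999907e-01,  8.40386184e-07, -4.31667895e-04,
         9.59994627e-04],
       [-4.12148013e-04,  2.99176215e-01, -9.54197790e-01,
        -1.33108739e-01],
       [ 0.00000000e+00,  0.00000000e+00,  0.00000000e+00,
         1.00000000e+00]])}
```

View pics/top0.png

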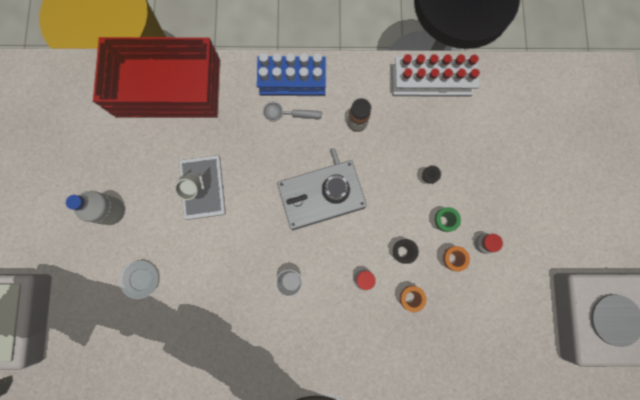

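View pics/side0.png

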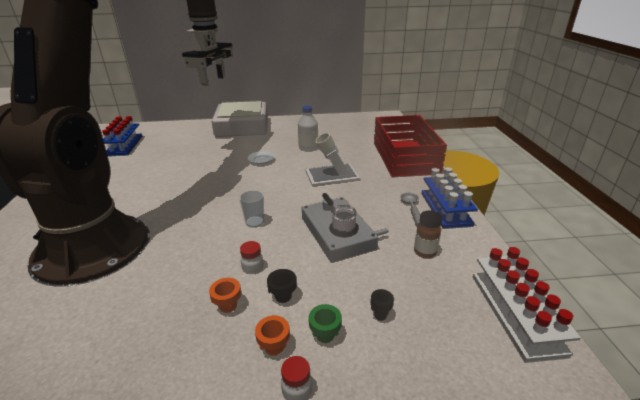

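Top view: larger sleeve about (405,250), spare (431,174), port (336,188), funnel bowl (188,186) in the stand (200,185). The side view agrees: sleeve (282,284), port (344,216), funnel (327,145).

```bash
cat > h.py <<'E'
import numpy as np, cv2
from scipy.spatial.transform import Rotation as R
from plant import arm
def cam(n):
    s=arm.state(); c=arm.read_camera(n)
    if n=="wrist":
        T=np.eye(4);T[:3,:3]=R.from_quat(s["orientation"]).as_matrix();T[:3,3]=s["eef_pos"]
        T=T@c["hand_eye"]; c["P"]=T[:3,3]; c["M"]=T[:3,:3]
    else: c["P"]=c["position"]; c["M"]=R.from_quat(c["rotation"]).as_matrix()
    return c
def ray(c,u,v):
    d=c["M"]@np.array([(u-c["cx"])/c["fx"],-(v-c["cy"])/c["fy"],-1]); return c["P"],d/np.linalg.norm(d)
def atz(c,u,v,z):
    p,d=ray(c,u,v); return p+d*(z-p[2])/d[2]
def proj(c,X):
    q=c["M"].T@(np.asarray(X)-c["P"]); return np.array([c["cx"]-c["fx"]*q[0]/q[2],c["cy"]+c["fy"]*q[1]/q[2]])
def tri(c1,p1,c2,p2):
    a,d=ray(c1,*p1);b,e=ray(c2,*p2)
    s=np.linalg.lstsq(np.c_[d,-e],b-a,rcond=None)[0]
    return (a+s[0]*d+b+s[1]*e)/2, np.linalg.norm(a+s[0]*d-b-s[1]*e)
def save(c,f,box=None,k=1):
    im=c["pixels"][:,:,::-1]
    if box: u0,v0,u1,v1=box; im=im[v0:v1,u0:u1]
    cv2.imwrite(f,cv2.resize(im,None,fx=k,fy=k,interpolation=cv2.INTER_CUBIC))
E
python3 - <<'E'
from h import *
import pickle
t=cv2.imread("pics/top0.png");s=cv2.imread("pics/side0.png")
def cr(im,u,v,w,h,k): return cv2.resize(im[v:v+h,u:u+w],None,fx=k,fy=k,interpolation=cv2.INTER_CUBIC)
a=np.hstack([cr(t,160,140,80,100,3),cr(t,270,140,100,100,3),cr(t,380,220,80,100,3)])
b=np.hstack([cr(s,295,120,80,100,3),cr(s,295,180,100,100,3),cr(s,245,250,80,100,3)])
cv2.imwrite("pics/c1.png",np.vstack([a,b][:2]));print(a.shape)
c=cam("top");
print("sleeve",atz(c,405,250,.05)); print("port",atz(c,336,186,.09)); print("bowl",atz(c,187,186,.1))
print("manifold corners",[atz(c,u,v,.04).round(3) for u,v in[(278,195),(351,162),(366,203),(293,227)]])
E
```

```text
(300, 780, 3)
sleeve [ 0.45309904 -0.2084771   0.05      ]
port [ 0.59544519 -0.04859387  0.09      ]
bowl [0.59345033 0.28238438 0.1       ]
manifold corners [array([0.584, 0.087, 0.04 ]), array([ 0.664, -0.087,  0.04 ]), array([ 0.564, -0.122,  0.04 ]), array([0.507, 0.051, 0.04 ])]
```

View pics/c1.png

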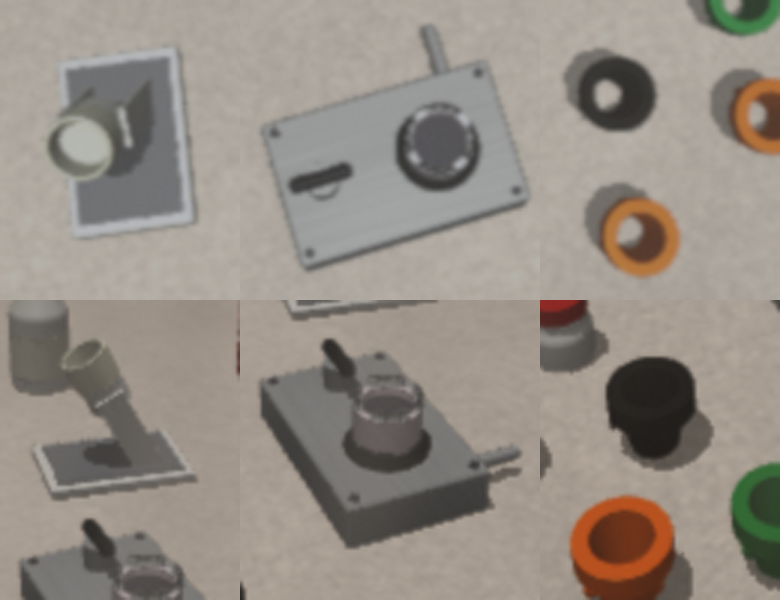

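Crops: funnel rim centre at top (186.7,188.3) / side (323.7,140.7); port mouth top (336,186.7) / side (344.3,211.7); sleeve top at top (405.7,251) / side (282,276). Stand base corners in the first crop are roughly (62,65),(178,48),(193,222),(76,237).

Run:
```python
from h import *
t=cam("top");s=cam("side")
for n,a,b in[("rim",(186.7,188.3),(323.7,140.7)),("port",(336,186.7),(344.3,211.7)),("sleeve top",(405.7,251),(282,276))]:
    print(n,tri(t,a,s,b))
cs=np.array([atz(t,160+u/3,140+v/3,.006)for u,v in[(62,65),(178,48),(193,222),(76,237)]]);print(cs.round(3),cs.mean(0))
x=(cs[0]+cs[1]-cs[2]-cs[3])/2;print("stand x",x,np.degrees(np.arctan2(x[1],x[0])))
mc=np.array([atz(t,270+u/3,140+v/3,.04)for u,v in[(264-240,127),(487-240,63),(527-240,200),(309-240,267)]]);print(mc.round(3),mc.mean(0))
y=(mc[0]+mc[3]-mc[1]-mc[2])/2;x=(mc[0]+mc[1]-mc[2]-mc[3])/2
print("manifold y",y,np.linalg.norm(x),np.degrees(np.arctan2(-y[0],y[1])), mc.mean(0)-35e-3*y/np.linalg.norm(y))
S=arm.state();Rm=R.from_quat(S["orientation"]).as_matrix();print("tool axes cols\n",Rm.round(3))
for p in [np.array([.453,-.208,.25])]:
    d=p-S["eef_pos"];print("shift tool",(Rm.T@d/.03).round(2))
```

```text
rim (array([0.58370995, 0.27495343, 0.1225185 ]), np.float64(0.000509003508310315))
port (array([ 0.59560707, -0.0487397 ,  0.08754206]), np.float64(0.0025305306118958582))
sleeve top (array([ 0.45133812, -0.20853707,  0.05639938]), np.float64(0.0013947570736589931))
[[0.674 0.334 0.006]
 [0.688 0.238 0.006]
 [0.542 0.221 0.006]
 [0.53  0.315 0.006]] [0.60860681 0.27694614 0.006     ]
stand x [1.44619240e-01 1.83740902e-02 5.55111512e-17] 7.24072048171766
[[ 0.614  0.087  0.04 ]
 [ 0.667 -0.091  0.04 ]
 [ 0.555 -0.121  0.04 ]
 [ 0.503  0.051  0.04 ]] [ 0.58475311 -0.01835803  0.04      ]
manifold y [-0.05261517  0.17481487  0.        ] 0.11626429018970696 16.75056057269431 [ 0.59484031 -0.05187293  0.04      ]
tool axes cols
 [[-0.923  0.386 -0.   ]
 [ 0.386  0.923 -0.   ]
 [-0.    -0.    -1.   ]]
shift tool [-16.61 -21.4    0.06]
```

```bash
for i in 1 2 3; do python3 -m jog '[[0,0,0,-0.79,-0.61,0.057,0],[0,0,0,-0.79,-0.61,0.057,0],[0,0,0,-0.79,-0.61,0.057,0],[0,0,0,-0.79,-0.61,0.057,0],[0,0,0,-0.79,-0.61,0.057,0],[0,0,0,-0.79,-0.61,0.057,0],[0,0,0,-0.79,-0.61,0.057,0],[0,0,0,-0.79,-0.61,0.057,0]]' 20; done
python3 - <<'E'
from h import *
import pickle
c=cam("wrist");pickle.dump(c,open("port.pkl","wb"));S=arm.state();print(S["joint_pos"],S["t"])
Rm=R.from_quat(S["orientation"]).as_matrix()
print(proj(c,[.5955,-.05,.09]),proj(c,[.452,-.2085,.05]))
print((Rm.T@(np.array([.452,-.2085,.17])-S["eef_pos"])/.03).round(2),Rm.round(3))
E
```

```text
t: 0.97
eef_pos: [0.36, 0.3671, 0.2381]
orientation: [0.197, 0.98, 0.0, 0.0]
wrist_force: [0.1, 0.2, 0.8]
finger_gap: 0.0921
t: 1.63
eef_pos: [0.4785, 0.1589, 0.2245]
orientation: [0.197, 0.98, 0.0, 0.0]
wrist_force: [-0.5, 0.2, -0.2]
finger_gap: 0.0921
t: 2.3
eef_pos: [0.597, -0.0492, 0.2106]
orientation: [0.197, 0.98, 0.0, 0.0]
wrist_force: [0.0, -0.2, -0.2]
finger_gap: 0.092
[-0.20357602  0.43636763  0.29166126  1.70519355 -0.13833128  1.0183123
  1.30387623] 2.35
[317.2768279  195.82902674] [103.43690898 110.95241107]
[ 2.53 -6.58  1.36] [[-0.92   0.391  0.002]
 [ 0.391  0.92  -0.004]
 [-0.004 -0.003 -1.   ]]
```

```bash
python3 -m jog '[[0,0,0,0.32,-0.82,0.17,0],[0,0,0,0.32,-0.82,0.17,0],[0,0,0,0.32,-0.82,0.17,0],[0,0,0,0.32,-0.82,0.17,0],[0,0,0,0.32,-0.82,0.17,0],[0,0,0,0.32,-0.82,0.17,0],[0,0,0,0.32,-0.82,0.17,0],[0,0,0,0.32,-0.82,0.17,0]]'
python3 -m jog '[[0,0,0.6,0,0,0,0],[0,0,0.6,0,0,0,0],[0,0,0.6,0,0,0,0],[0,0,0.6,0,0,0,0],[0,0,0.6,0,0,0,0],[0,0,0.6,0,0,0,0],[0,0,0,0,0,0,0],[0,0,0,0,0,0,0]]'
python3 - <<'E'
from h import *
import pickle
c=cam("wrist");pickle.dump(c,open("sl.pkl","wb"));S=arm.state();print(S["joint_pos"],S["t"])
p=pickle.load(open("port.pkl","rb"))
print(proj(c,[.452,-.2085,.05]))
def cr(c,u,v,w,h,k): 
    im=c["pixels"][v:v+h,u:u+w,::-1];return cv2.resize(im,None,fx=k,fy=k,interpolation=cv2.INTER_CUBIC)
cv2.imwrite("pics/c2.png",np.hstack([cr(p,255,135,125,125,3.2),cr(c,255,135,125,125,3.2)]))
E
```

```text
t: 3.02
eef_pos: [0.4487, -0.2004, 0.1698]
orientation: [0.197, 0.98, 0.0, 0.0]
wrist_force: [1.1, -0.7, -1.2]
finger_gap: 0.0915
t: 3.68
eef_pos: [0.4498, -0.1996, 0.1699]
orientation: [0.376, 0.927, 0.0, 0.0]
wrist_force: [0.2, -0.5, -1.0]
finger_gap: 0.0918
[-0.013663    0.3227544   0.41061959  2.01844534 -0.17200257  0.83296331
  1.2945349 ] 3.7333
[312.8289034  206.12733428]
```

View pics/c2.png

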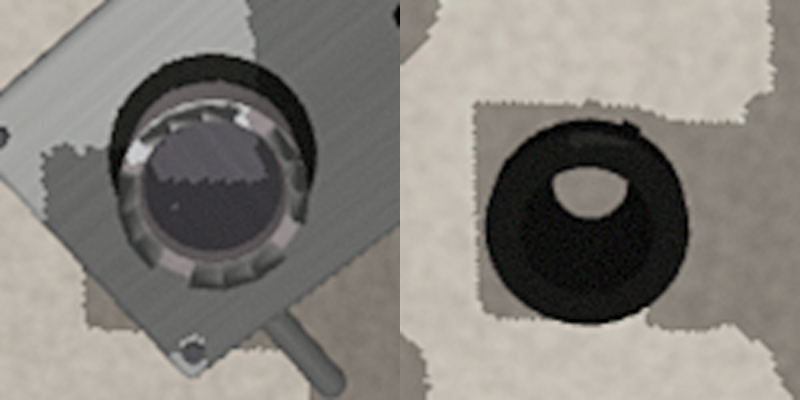

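Left: crown centre at wrist (322,195) with dark segments around the rim. Right: sleeve head centre at (314,204), with one lug showing at about (327,176). I'll enlarge both and stretch the contrast.

Run:
```python
from h import *
import pickle
c=pickle.load(open("sl.pkl","rb"));p=pickle.load(open("port.pkl","rb"))
def cr(c,u,v,w,h,k,g): 
    im=c["pixels"][v:v+h,u:u+w,::-1].astype(float);im=255*np.clip(im/255*g,0,1)**.6
    return cv2.resize(im.astype(np.uint8),None,fx=k,fy=k,interpolation=cv2.INTER_CUBIC)
cv2.imwrite("pics/c3.png",np.hstack([cr(p,288,160,68,70,5.8,1.1),cr(c,280,166,68,70,5.8,2.5)]))
pc=atz(p,322.2,195,.09);sc=atz(c,313.9,204.4,.05);print(pc,sc)
```

```text
[ 0.59647217 -0.04567955  0.09      ] [ 0.45150406 -0.20667142  0.05      ]
```

View pics/c3.png

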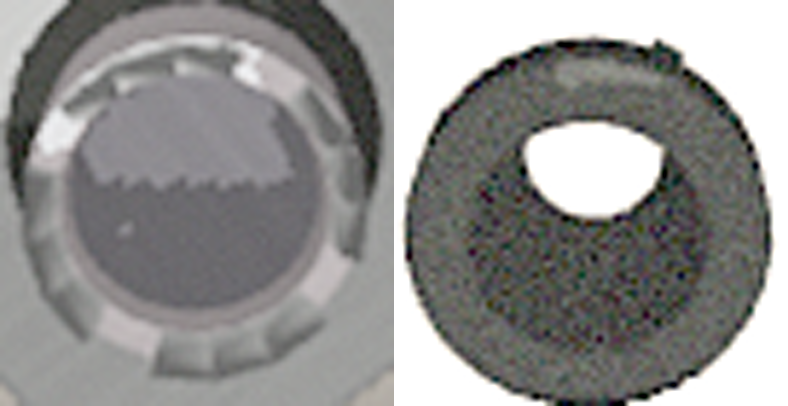

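Crown: four bright notch floors about 12 mm wide at crop (262,68), (330,277), (128,337) and (55,133), with wider dark crown parts between them. One sleeve lug sticks out at crop (664,55).

Run:
```python
from h import *
import pickle
c=pickle.load(open("sl.pkl","rb"));p=pickle.load(open("port.pkl","rb"))
pts=np.array([atz(p,288+x/5.8,160+y/5.8,.081)[:2] for x,y in[(262,68),(330,277),(128,337),(55,133)]])
ctr=pts.mean(0);d=pts-ctr;a=np.degrees(np.arctan2(d[:,1],d[:,0]))
print(ctr,np.hypot(*d.T),a,a%90)
sc=atz(c,313.9,204.4,.05)[:2]
for z in(.026,.032):
    l=atz(c,280+270/5.8,166+52/5.8,z)[:2]-sc;print(np.hypot(*l),np.degrees(np.arctan2(l[1],l[0])))
S=arm.state();Rm=R.from_quat(S["orientation"]).as_matrix();print("toolx yaw",np.degrees(np.arctan2(Rm[1,0],Rm[0,0])))
print((Rm.T@(np.r_[sc,.05]-S["eef_pos"])/.03).round(2))
```

```text
[ 0.59920581 -0.04751484] [0.02460808 0.02488303 0.02464242 0.02474201] [ 132.10760779   38.67581316  -48.22566866 -141.42246726] [42.10760779 38.67581316 41.77433134 38.57753274]
0.024236721713907703 107.10927406879948
0.025418027914678475 108.90802823331454
toolx yaw 135.85413169034086
[-0.2  -0.13  4.  ]
```

```bash
python3 -m jog '[[0,0,0,-0.1,-0.07,0.6,0],[0,0,0,-0.1,-0.06,0.7,0],[0,0,0,0,0,0.7,0],[0,0,0,0,0,0.7,0],[0,0,0,0,0,0.6,0],[0,0,0,0,0,0.5,0],[0,0,0,0,0,0.27,0],[0,0,0,0,0,0,0]]' 25
for i in 1 2; do python3 -m jog '[[0,0,0,0,0,0,255],[0,0,0,0,0,0,255],[0,0,0,0,0,0,255],[0,0,0,0,0,0,255],[0,0,0,0,0,0,255],[0,0,0,0,0,0,255],[0,0,0,0,0,0,255],[0,0,0,0,0,0,255]]' 25; done
python3 - <<'E'
from h import *
S=arm.state();print(S["wrist_force"])
E
```

```text
t: 4.4
eef_pos: [0.4504, -0.2065, 0.0464]
orientation: [0.376, 0.926, -0.0, -0.001]
wrist_force: [-0.0, -1.3, 0.0]
finger_gap: 0.0917
t: 5.07
eef_pos: [0.4515, -0.2069, 0.0482]
orientation: [0.377, 0.926, 0.0, 0.0]
wrist_force: [-0.4, 0.8, 6.5]
finger_gap: 0.0569
t: 5.73
eef_pos: [0.4515, -0.2069, 0.0482]
orientation: [0.377, 0.926, 0.0, 0.0]
wrist_force: [-1.2, 0.6, 7.3]
finger_gap: 0.0569
[-1.23650929  0.59529453  7.2633163 ]
```

```bash
python3 -m jog '[[0,0,0,0,0,-0.2,255],[0,0,0,0,0,-0.4,255],[0,0,0,0,0,-0.7,255],[0,0,0,0,0,-0.8,255],[0,0,0,0,0,-0.8,255],[0,0,0,0,0,-0.8,255],[0,0,0,0,0,-0.6,255],[0,0,0,0,0,0,255]]'
python3 -m jog '[[0,0,-0.6,0,0,0,255],[0,0,-0.6,0,0,0,255],[0,0,-0.6,0,0,0,255],[0,0,-0.6,0,0,0,255],[0,0,-0.6,0,0,0,255],[0,0,-0.6,0,0,0,255],[0,0,0,0,0,0,255],[0,0,0,0,0,0,255]]'
python3 - <<'E'
from h import *
S=arm.state();print(S["wrist_force"],S["joint_pos"].round(2))
Rm=R.from_quat(S["orientation"]).as_matrix();print("toolx yaw",np.degrees(np.arctan2(Rm[1,0],Rm[0,0])))
print((Rm.T@(np.r_[.597,-.048,.16]-S["eef_pos"])/.03).round(2))
E
```

```text
t: 6.4
eef_pos: [0.4528, -0.2076, 0.1803]
orientation: [0.377, 0.926, 0.0, 0.003]
wrist_force: [0.6, 0.1, -0.0]
finger_gap: 0.0569
t: 7.07
eef_pos: [0.4509, -0.2068, 0.1764]
orientation: [0.198, 0.98, 0.0, -0.0]
wrist_force: [-0.4, 0.8, -0.4]
finger_gap: 0.057
[-0.40991579  0.7859985  -0.37712938] [ 0.06  0.32  0.34  2.   -0.14  0.85  1.64]
toolx yaw 157.19385490388976
[-2.44  6.77  0.54]
```

```bash
python3 -m jog '[[0,0,0,-0.2,0.5,0,255],[0,0,0,-0.35,0.97,0,255],[0,0,0,-0.35,0.97,0,255],[0,0,0,-0.35,0.97,0,255],[0,0,0,-0.35,0.97,0,255],[0,0,0,-0.35,0.97,0,255],[0,0,0,-0.35,0.97,0.2,255],[0,0,0,-0.15,0.45,0.2,255]]'
python3 -m jog '[[0,0,0,0,0,0,255],[0,0,0,0,0,0,255],[0,0,0,0,0,0,255],[0,0,0,0,0,0,255],[0,0,0,0,0,0,255],[0,0,0,0,0,0,255],[0,0,0,0,0,0,255],[0,0,0,0,0,0,255]]'
python3 - <<'E'
from h import *
c=cam("wrist");s=cam("side");t=cam("top")
def cr(c,u,v,w,h,k,g=1): 
    im=c["pixels"][v:v+h,u:u+w,::-1].astype(float);im=255*np.clip(im/255*g,0,1)**.6
    return cv2.resize(im.astype(np.uint8),None,fx=k,fy=k,interpolation=cv2.INTER_CUBIC)
cv2.imwrite("pics/c4.png",np.hstack([cr(c,240,110,160,180,2.5,1.5),cr(s,300,140,90,112.5.__int__()+1,4)[:450]]) )
S=arm.state();print(S["eef_pos"],S["wrist_force"])
E
```

```text
t: 7.73
eef_pos: [0.5999, -0.0434, 0.1644]
orientation: [0.196, 0.981, 0.001, 0.001]
wrist_force: [0.9, 0.2, -0.9]
finger_gap: 0.0567
t: 8.4
eef_pos: [0.5973, -0.0481, 0.165]
orientation: [0.197, 0.98, 0.0, 0.0]
wrist_force: [0.3, -1.4, -0.9]
finger_gap: 0.0572
[ 0.59736892 -0.04784116  0.16485013] [ 0.22657251  0.30064935 -1.42064901]
```

View pics/c4.png

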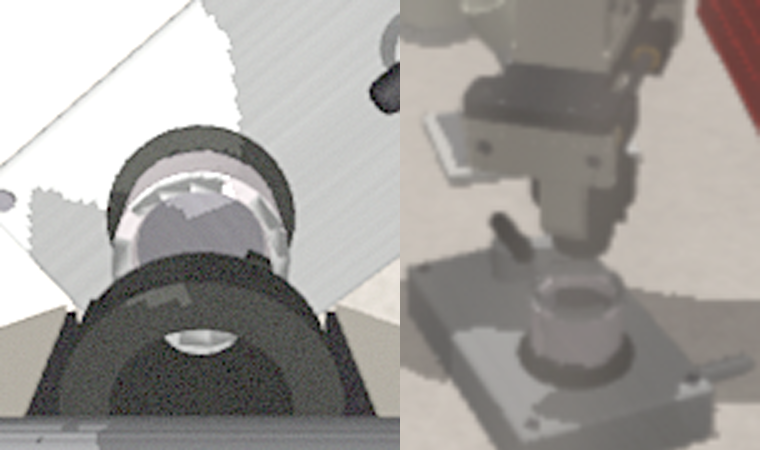

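Left: sleeve is held square, lug at crop (258,256), notch (240,185), port centred beneath it; right: clear above the port.

Run:
```python
from h import *
c=cam("wrist");S=arm.state();e=S["eef_pos"]
for z in(.143,.149):
    l=atz(c,240+258/2.5,110+254/2.5,z)[:2]-e[:2];print("lug",np.hypot(*l),np.degrees(np.arctan2(l[1],l[0])))
for ctr in([.597,-.048],[.599,-.0475]):
    l=atz(c,240+240/2.5,110+185/2.5,.081)[:2]-ctr;print("notch",np.hypot(*l),np.degrees(np.arctan2(l[1],l[0])))
print("rim top px",proj(c,[.597,-.048,.088]))
# left/right outer rim edges seen in crop at 113 and 292
g=[atz(c,240+x/2.5,110+y/2.5,.085) for x,y in[(113,250),(291,250)]];print(g)
```

```text
lug 0.02645760584657001 126.00207292157967
lug 0.02813048680690326 129.20803926554214
notch 0.025285793482963566 125.48964221640516
notch 0.026110388632801157 129.7038144610174
rim top px [318.18814915 214.2088935 ]
[array([ 0.58530494, -0.07011445,  0.085     ]), array([ 0.606044  , -0.02052455,  0.085     ])]
```

```bash
python3 -m jog '[[0,0,0,0,0.03,0.3,255],[0,0,0,0,0,0.3,255],[0,0,0,0,0,0.3,255],[0,0,0,0,0,0.3,255],[0,0,0,0,0,0.25,255],[0,0,0,0,0,0.1,255],[0,0,0,0,0,0,255],[0,0,0,0,0,0,255]]'
python3 -m jog '[[0,0,0,0,0,0.03,255],[0,0,0,0,0,0.03,255],[0,0,0,0,0,0.03,255],[0,0,0,0,0,0.03,255],[0,0,0,0,0,0.03,255],[0,0,0,0,0,0.02,255],[0,0,0,0,0,0,255],[0,0,0,0,0,0,255]]'
```

```text
t: 9.27
eef_pos: [0.5977, -0.047, 0.1181]
orientation: [0.197, 0.98, -0.0, -0.0]
wrist_force: [0.1, 0.4, 0.2]
finger_gap: 0.057
t: 9.93
eef_pos: [0.5977, -0.047, 0.1132]
orientation: [0.197, 0.98, 0.0, 0.0]
wrist_force: [0.0, -0.3, -0.3]
finger_gap: 0.0567
```

```bash
for i in 1 2; do python3 -m jog '[[0,0,0,0,0,0.02,255],[0,0,0,0,0,0.02,255],[0,0,0,0,0,0.02,255],[0,0,0,0,0,0.02,255],[0,0,0,0,0,0.02,255],[0,0,0,0,0,0,255],[0,0,0,0,0,0,255],[0,0,0,0,0,0,255]]';done
```

```text
t: 10.6
eef_pos: [0.5976, -0.047, 0.1101]
orientation: [0.197, 0.98, -0.0, -0.0]
wrist_force: [-0.4, -0.7, -1.3]
finger_gap: 0.0566
t: 11.27
eef_pos: [0.5973, -0.0471, 0.1071]
orientation: [0.197, 0.98, -0.0, -0.0]
wrist_force: [-4.8, -2.3, 3.0]
finger_gap: 0.0571
```

```bash
python3 -m jog '[[0,0,0,0.03,-0.03,0,255],[0,0,0,0.01,-0.01,0,255],[0,0,0,0,0,0.02,255],[0,0,0,0,0,0.02,255],[0,0,0,0,0,0.02,255],[0,0,0,0,0,0,255],[0,0,0,0,0,0,255],[0,0,0,0,0,0,255]]'
```

```text
t: 11.93
eef_pos: [0.5962, -0.0475, 0.1054]
orientation: [0.197, 0.98, 0.0, 0.0]
wrist_force: [0.5, -0.3, -1.4]
finger_gap: 0.0572
```

```bash
for i in 1 2; do python3 -m jog '[[0,0,0,0,0,0.02,255],[0,0,0,0,0,0.02,255],[0,0,0,0,0,0.02,255],[0,0,0,0,0,0.0,255],[0,0,0,0,0,0.0,255],[0,0,0,0,0,0,255],[0,0,0,0,0,0,255],[0,0,0,0,0,0,255]]';done
```

```text
t: 12.6
eef_pos: [0.5964, -0.0476, 0.1042]
orientation: [0.197, 0.98, 0.0, 0.0]
wrist_force: [-0.4, 0.4, 5.4]
finger_gap: 0.057
t: 13.27
eef_pos: [0.5964, -0.0476, 0.1024]
orientation: [0.197, 0.98, 0.0, 0.0]
wrist_force: [-1.4, 0.1, 6.2]
finger_gap: 0.057
```

```bash
python3 -m jog '[[0,0,0,0,0,0,0],[0,0,0,0,0,0,0],[0,0,0,0,0,0,0],[0,0,0,0,0,0,0],[0,0,0,0,0,0,0],[0,0,0,0,0,-0.2,0],[0,0,0,0,0,-0.3,0],[0,0,0,0,0,-0.4,0]]'
python3 -m jog '[[0,0,0,0,0,-0.5,0],[0,0,0,0,0,-0.5,0],[0,0,0,0,0,-0.6,0],[0,0,0,0,0,-0.6,0],[0,0,0,0,0,-0.4,0],[0,0,0,0,0,-0.2,0],[0,0,0,0,0,0,0],[0,0,0,0,0,0,0]]'
python3 - <<'E'
from h import *
import pickle
c=cam("wrist");s=cam("side");t=cam("top");pickle.dump((c,s,t),open("home.pkl","wb"))
def cr(c,u,v,w,h,k,g=1): 
    im=c["pixels"][v:v+h,u:u+w,::-1].astype(float);im=255*np.clip(im/255*g,0,1)**.6
    return cv2.resize(im.astype(np.uint8),None,fx=k,fy=k,interpolation=cv2.INTER_CUBIC)
cv2.imwrite("pics/c5.png",np.hstack([cr(c,270,140,100,100,4.5,2),cr(s,310,170,65,90,5)]) )
S=arm.state();print(S["eef_pos"])
print(proj(c,[.5964,-.0476,.105]),proj(s,[.5964,-.0476,.105]))
E
```

```text
t: 13.93
eef_pos: [0.5958, -0.0476, 0.1293]
orientation: [0.197, 0.98, -0.0, -0.001]
wrist_force: [-0.2, 0.6, 0.2]
finger_gap: 0.0917
t: 14.6
eef_pos: [0.5962, -0.0475, 0.2132]
orientation: [0.197, 0.98, 0.0, 0.0]
wrist_force: [-0.4, -0.1, -0.4]
finger_gap: 0.092
[ 0.59561286 -0.04751608  0.21192567]
[318.72335018 201.59862962] [344.16739764 205.07655807]
```

View pics/c5.png

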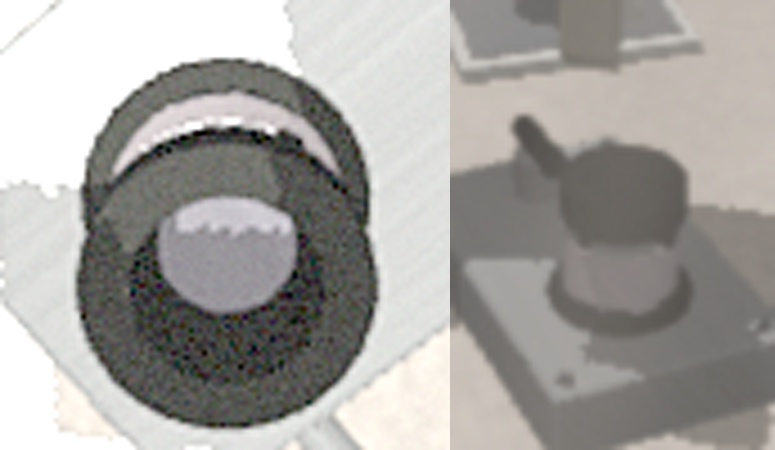

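Both views show the sleeve's head down on the collar rim without a gap (wrist head centre about (320.6,201.8)). Next the funnel.

```bash
python3 -m jog '[[0,0,0,0.4,0.6,0,0],[0,0,0,0.6,0.9,0,0],[0,0,0,0.6,0.9,0,0],[0,0,0,0.6,0.9,0,0],[0,0,0,0.6,0.9,0,0],[0,0,0,0.6,0.9,0,0],[0,0,0,0.6,0.9,0,0],[0,0,0,0.6,0.9,0,0]]'
python3 -m jog '[[0,0,0,0.6,0.9,0,0],[0,0,0,0.6,0.9,0,0],[0,0,0,0.35,0.55,0,0],[0,0,-1,0,0,0,0],[0,0,-1,0,0,0,0],[0,0,-1,0,0,0,0],[0,0,-1,0,0,0,0],[0,0,-1,0,0,0,0]]'
python3 -m jog '[[0,-0.67,0,0,0,0,0],[0,-0.67,0,0,0,0,0],[0,-0.67,0,0,0,0,0],[0,-0.67,0,0,0,0,0],[0,-0.67,0,0,0,0,0],[0,-0.66,0,0,0,0,0],[0,-0.66,0,0,0,0,0],[0,0,0,0,0,0,0]]'
python3 - <<'E'
from h import *
import pickle
h=pickle.load(open("home.pkl","rb"));print("sleeve top",atz(h[0],320.6,201.8,.1045))
c=cam("wrist");pickle.dump(c,open("fun.pkl","wb"))
S=arm.state();Rm=R.from_quat(S["orientation"]).as_matrix();print(S["eef_pos"],Rm[:,2],S["joint_pos"].round(2))
rim=np.array([.5837,.275,.1225]);a=np.array([-.466,-.059,.883])
print(proj(c,rim),proj(c,rim-a*.034))
save(c,"pics/c6.png",(190,90,450,310),3)
E
```

```text
t: 15.42
eef_pos: [0.5478, 0.1979, 0.2121]
orientation: [0.197, 0.98, -0.0, -0.001]
wrist_force: [-0.2, 0.0, 1.4]
finger_gap: 0.0919
t: 16.08
eef_pos: [0.5326, 0.2794, 0.2118]
orientation: [-0.066, 0.998, -0.0, -0.001]
wrist_force: [-0.1, 0.1, 0.6]
finger_gap: 0.0918
t: 16.75
eef_pos: [0.5297, 0.2799, 0.2107]
orientation: [-0.064, 0.968, 0.015, 0.241]
wrist_force: [-1.2, -0.8, 0.1]
finger_gap: 0.0919
sleeve top [ 0.59733342 -0.04626404  0.1045    ]
[0.53067933 0.27990257 0.21139744] [ 0.46317966  0.05902556 -0.88429666] [-0.99  0.25  0.31  2.1   0.45  0.42  0.63]
[305.77960185 209.70911303] [307.37342218 197.4506418 ]
```

View pics/c6.png

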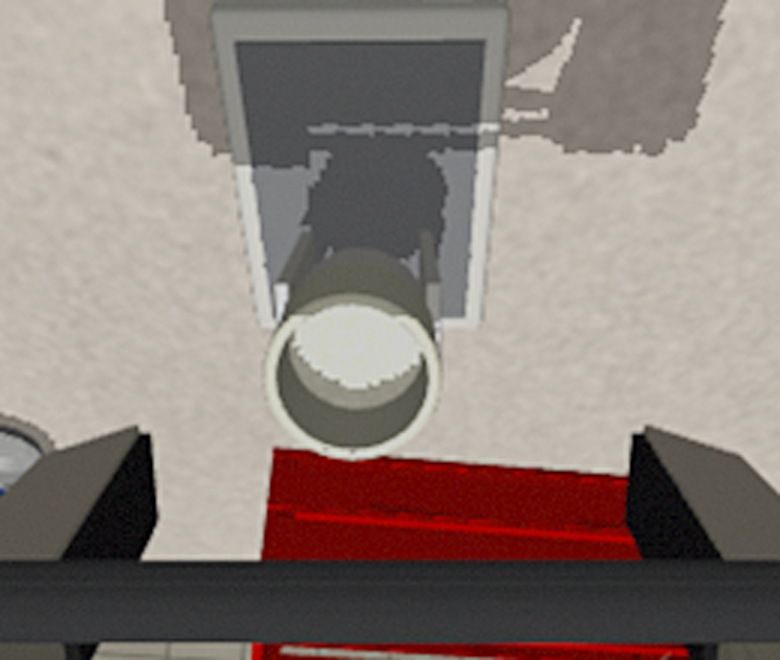

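Rim centre at wrist about (307.7,215.7), bowl 59 px wide; the cup leans straight along the view as expected.

Run:
```python
from h import *
import pickle
c=pickle.load(open("fun.pkl","rb"));t=cam("top");s=cam("side")
A=np.zeros((3,3));b=np.zeros(3)
rays=[ray(c,307.7,215.7),ray(t,186.7,188.3),ray(s,323.7,140.7)]
for (p,d),w in zip(rays,(4,1,1)):
    M=w*(np.eye(3)-np.outer(d,d));A+=M;b+=M@p
X=np.linalg.solve(A,b);print("rim",X,[np.linalg.norm((np.eye(3)-np.outer(d,d))@(X-p)) for p,d in rays],"depth",-(c["M"].T@(X-c["P"]))[2])
S=arm.state();Rm=R.from_quat(S["orientation"]).as_matrix();a=-Rm[:,2]
# expected from stand geometry
B=X-.017*a;print("bowl",B)
# TCP so grasp point 6mm ahead is 6mm above bowl centre -> TCP=B+.012a
print("shift to TCP=B+.012a",(Rm.T@(B+.012*a-S["eef_pos"])/.03).round(2))
```

```text
rim [0.58523592 0.2761773  0.12573466] [np.float64(0.0015921898249531218), np.float64(0.0027893747308017983), np.float64(0.003909454517312799)] depth 0.24850772797302773
bowl [0.59312973 0.27718528 0.11071228]
shift to TCP=B+.012a [-0.15 -0.34  3.53]
```

```bash
python3 -m jog '[[0,0,0,-0.08,-0.17,0.3,0],[0,0,0,-0.07,-0.17,0.6,0],[0,0,0,0,0,0.6,0],[0,0,0,0,0,0.6,0],[0,0,0,0,0,0.6,0],[0,0,0,0,0,0.4,0],[0,0,0,0,0,0.3,0],[0,0,0,0,0,0,0]]' 15
python3 -m jog '[[0,0,0,0,0,0,255],[0,0,0,0,0,0,255],[0,0,0,0,0,0,255],[0,0,0,0,0,0,255],[0,0,0,0,0,0,255],[0,0,0,0,0,0,255],[0,0,0,0,0,0,255],[0,0,0,0,0,0,255]]' 15
python3 -m jog '[[0,0,0,0,0,0,255],[0,0,0,0,0,0,255],[0,0,0,0,0,0,255],[0,0,0,0,0,0,255],[0,0,0,0,0,0,255],[0,0,0,0,0,0,255],[0,0,0,0,0,0,255],[0,0,0,0,0,0,255]]' 15
python3 - <<'E'
from h import *
c=cam("wrist");S=arm.state();print(S["torque"],S["eef_pos"],S["orientation"])
im=255*np.clip(c["pixels"][...,::-1]/255*1.3,0,1)**.6
cv2.imwrite("pics/c7.png",cv2.resize(im[190:400,200:440].astype(np.uint8),None,fx=3,fy=2.8))
E
```

```text
t: 17.57
eef_pos: [0.5871, 0.2744, 0.1229]
orientation: [-0.061, 0.969, 0.014, 0.241]
wrist_force: [-0.7, -0.6, 0.2]
finger_gap: 0.0916
t: 18.23
eef_pos: [0.5856, 0.2763, 0.1251]
orientation: [-0.062, 0.968, 0.016, 0.242]
wrist_force: [-1.1, -0.2, 3.0]
finger_gap: 0.0473
t: 18.9
eef_pos: [0.5857, 0.2763, 0.1251]
orientation: [-0.062, 0.968, 0.016, 0.242]
wrist_force: [-3.8, -0.7, 5.6]
finger_gap: 0.0472
[0.01238048 0.68785272 0.01554135] [0.5856486  0.27630643 0.12507787] [-0.06200465  0.9682445   0.01565457  0.24168771]
```

View pics/c7.png

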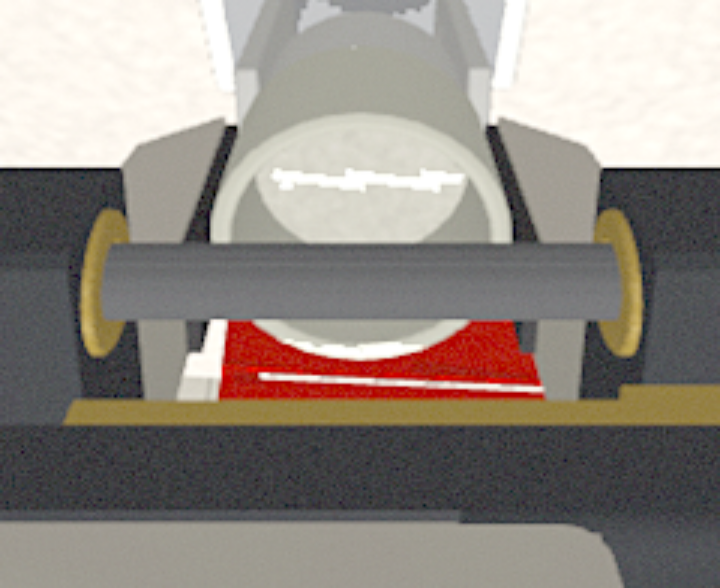

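Funnel gripped square; rim centre at wrist (320.7,273), i.e. rim about 6 mm behind the TCP, so the fingertips end about 3 mm short of the shoulder.

```bash
python3 -m jog '[[0,0,0,0,0,-0.1,255],[0,0,0,0,0,-0.2,255],[0,0,0,0,0,-0.3,255],[0,0,0,0,0,-0.4,255],[0,0,0,0,0,-0.5,255],[0,0,0,0,0,-0.5,255],[0,0,0,0,0,-0.5,255],[0,0,0,0,0,-0.2,255]]' 25
python3 -m jog '[[0,0.67,0,0,0,0,255],[0,0.67,0,0,0,0,255],[0,0.67,0,0,0,0,255],[0,0.67,0,0,0,0,255],[0,0.67,0,0,0,0,255],[0,0.66,0,0,0,0,255],[0,0.66,0,0,0,-0.1,255],[0,0,0,0,0,0,255]]' 25
python3 - <<'E'
from h import *
S=arm.state();Rm=R.from_quat(S["orientation"]).as_matrix();print(Rm.round(3),S["joint_pos"].round(2),S["eef_pos"])
print((Rm.T@(np.array([.597,-.047,.215])-S["eef_pos"])/.03).round(2),"tilt units",(R.align_vectors([[0,0,-1]],[Rm[:,2]])[0].as_rotvec()@Rm*180/np.pi/6).round(2))
E
```

```text
t: 19.62
eef_pos: [0.5475, 0.2714, 0.1985]
orientation: [-0.062, 0.968, 0.016, 0.242]
wrist_force: [-0.2, 0.5, -0.8]
finger_gap: 0.0468
t: 20.28
eef_pos: [0.5498, 0.2705, 0.1995]
orientation: [-0.063, 0.998, -0.0, -0.001]
wrist_force: [0.8, -0.7, -0.6]
finger_gap: 0.0472
[[-0.992 -0.125 -0.002]
 [-0.125  0.992 -0.   ]
 [ 0.002 -0.    -1.   ]] [-0.58  0.46  0.05  1.67 -0.03  1.01  1.18] [0.54977897 0.2705423  0.19950739]
[ -0.24 -10.7   -0.52] tilt units [-0.   -0.02 -0.  ]
```

```bash
python3 -m jog '[[0,0,0,0,-0.2,-0.25,255],[0,0,0,0,-0.5,-0.27,255],[0,0,0,-0.03,-0.8,0,255],[0,0,0,-0.03,-0.8,0,255],[0,0,0,-0.03,-0.8,0,255],[0,0,0,-0.03,-0.8,0,255],[0,0,0,-0.03,-0.8,0,255],[0,0,0,-0.03,-0.8,0,255]]'
python3 -m jog '[[0,0,0,-0.03,-0.8,0,255],[0,0,0,-0.03,-0.8,0,255],[0,0,0,0,-0.8,0,255],[0,0,0,0,-0.8,0,255],[0,0,0,0,-0.8,0,255],[0,0,0,0,-0.8,0,255],[0,0,0,0,-0.4,0,255],[0,0,0,0,0,0,255]]'
python3 -m jog '[[0,0,0,0,0,0,255],[0,0,0,0,0,0,255],[0,0,0,0,0,0,255],[0,0,0,0,0,0,255],[0,0,0,0,0,0,255],[0,0,0,0,0,0,255],[0,0,0,0,0,0,255],[0,0,0,0,0,0,255]]'
python3 - <<'E'
from h import *
c=cam("wrist");s=cam("side")
def cr(c,u,v,w,h,k,g=1): 
    im=c["pixels"][v:v+h,u:u+w,::-1].astype(float);im=255*np.clip(im/255*g,0,1)**.6
    return cv2.resize(im.astype(np.uint8),None,fx=k,fy=k,interpolation=cv2.INTER_CUBIC)
cv2.imwrite("pics/c8.png",np.hstack([cr(c,220,100,200,225,2,1.5),cr(s,295,115,90,112,4)[:450,:]][:1]+[cv2.resize(cr(s,295,115,90,112,4),(362,450))]))
S=arm.state();Rm=R.from_quat(S["orientation"]).as_matrix();print(S["eef_pos"],S["wrist_force"],(Rm.T@(np.array([.597,-.047,.215])-S["eef_pos"])/.03).round(2))
E
```

```text
t: 20.95
eef_pos: [0.5735, 0.1058, 0.2161]
orientation: [-0.064, 0.998, -0.0, 0.001]
wrist_force: [0.4, 0.2, -1.3]
finger_gap: 0.0469
t: 21.62
eef_pos: [0.5951, -0.0508, 0.2159]
orientation: [-0.061, 0.998, -0.001, 0.001]
wrist_force: [-0.0, 0.0, -1.7]
finger_gap: 0.0469
t: 22.28
eef_pos: [0.5958, -0.0461, 0.2149]
orientation: [-0.064, 0.998, -0.0, -0.0]
wrist_force: [0.0, -0.2, -0.8]
finger_gap: 0.0473
[ 0.59580263 -0.04622705  0.21492931] [ 0.56941959 -0.41305012  0.07591673] [-0.04 -0.03 -0.  ]
```

View pics/c8.png

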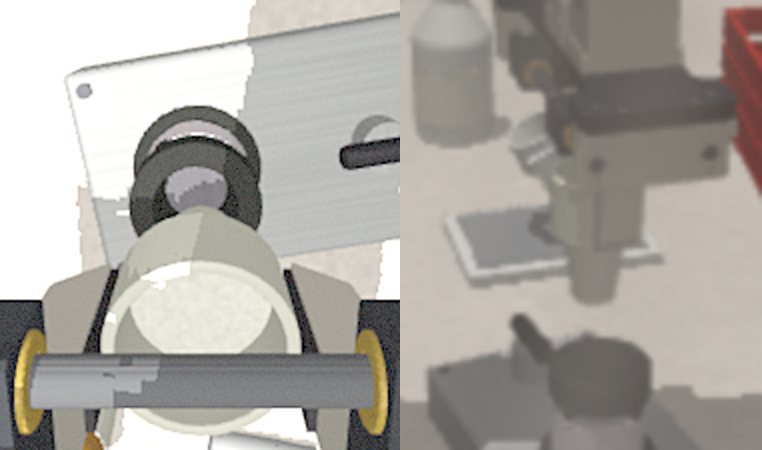

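Funnel upright over the sleeve (wrist sleeve head at crop (197,190), bowl centred on the same column); side view agrees.

```bash
python3 -m jog '[[0,0,0,-0.02,-0.03,0.3,255],[0,0,0,0,0,0.4,255],[0,0,0,0,0,0.4,255],[0,0,0,0,0,0.4,255],[0,0,0,0,0,0.3,255],[0,0,0,0,0,0.15,255],[0,0,0,0,0,0,255],[0,0,0,0,0,0,255]]'
python3 -m jog '[[0,0,0,0,0,0.05,255],[0,0,0,0,0,0.05,255],[0,0,0,0,0,0.05,255],[0,0,0,0,0,0.05,255],[0,0,0,0,0,0.05,255],[0,0,0,0,0,0,255],[0,0,0,0,0,0,255],[0,0,0,0,0,0,255]]'
```

```text
t: 23.05
eef_pos: [0.5966, -0.0472, 0.1564]
orientation: [-0.064, 0.998, -0.0, -0.0]
wrist_force: [0.0, 0.1, -0.3]
finger_gap: 0.0472
t: 23.72
eef_pos: [0.5965, -0.0471, 0.149]
orientation: [-0.064, 0.998, 0.0, 0.0]
wrist_force: [-0.7, 0.7, -0.5]
finger_gap: 0.0475
```

```bash
for i in 1 2 3; do python3 -m jog '[[0,0,0,0,0,0.03,255],[0,0,0,0,0,0.03,255],[0,0,0,0,0,0.03,255],[0,0,0,0,0,0.03,255],[0,0,0,0,0,0.03,255],[0,0,0,0,0,0,255],[0,0,0,0,0,0,255],[0,0,0,0,0,0,255]]'; done
```

```text
t: 24.38
eef_pos: [0.5964, -0.0471, 0.1444]
orientation: [-0.064, 0.998, 0.0, -0.0]
wrist_force: [1.2, -0.3, -1.1]
finger_gap: 0.0471
t: 25.05
eef_pos: [0.5963, -0.047, 0.1398]
orientation: [-0.064, 0.998, 0.0, -0.0]
wrist_force: [0.8, -0.9, -1.5]
finger_gap: 0.0471
t: 25.72
eef_pos: [0.5963, -0.0471, 0.1353]
orientation: [-0.064, 0.998, 0.0, -0.0]
wrist_force: [0.6, -0.3, -0.0]
finger_gap: 0.047
```

```bash
for i in 1 2 3; do python3 -m jog '[[0,0,0,0,0,0.02,255],[0,0,0,0,0,0.02,255],[0,0,0,0,0,0.02,255],[0,0,0,0,0,0,255],[0,0,0,0,0,0,255],[0,0,0,0,0,0,255],[0,0,0,0,0,0,255],[0,0,0,0,0,0,255]]' 35; done
```

```text
t: 26.38
eef_pos: [0.5965, -0.0471, 0.1336]
orientation: [-0.064, 0.998, 0.0, -0.0]
wrist_force: [0.5, 0.1, -1.3]
finger_gap: 0.047
t: 27.05
eef_pos: [0.5966, -0.0471, 0.1318]
orientation: [-0.064, 0.998, -0.0, 0.0]
wrist_force: [0.5, -0.2, -0.7]
finger_gap: 0.0469
t: 27.72
eef_pos: [0.5967, -0.0471, 0.1301]
orientation: [-0.064, 0.998, -0.0, 0.0]
wrist_force: [2.0, -0.8, -0.6]
finger_gap: 0.0471
```

```bash
for i in 1 2 3; do python3 -m jog '[[0,0,0,0,0,0.02,255],[0,0,0,0,0,0.02,255],[0,0,0,0,0,0.02,255],[0,0,0,0,0,0,255],[0,0,0,0,0,0,255],[0,0,0,0,0,0,255],[0,0,0,0,0,0,255],[0,0,0,0,0,0,255]]'; done
```

```text
t: 28.38
eef_pos: [0.5968, -0.0471, 0.1287]
orientation: [-0.064, 0.998, -0.0, 0.0]
wrist_force: [0.6, -0.3, 5.9]
finger_gap: 0.0467
t: 29.05
eef_pos: [0.5968, -0.0471, 0.1269]
orientation: [-0.064, 0.998, -0.0, 0.0]
wrist_force: [1.7, -0.8, 6.1]
finger_gap: 0.047
t: 29.72
eef_pos: [0.5968, -0.0471, 0.1251]
orientation: [-0.064, 0.998, -0.0, 0.0]
wrist_force: [0.6, 0.1, 5.5]
finger_gap: 0.0468
```

```bash
for i in 1 2 3; do python3 -m jog '[[0,0,0,0,0,0.02,255],[0,0,0,0,0,0.02,255],[0,0,0,0,0,0.02,255],[0,0,0,0,0,0,255],[0,0,0,0,0,0,255],[0,0,0,0,0,0,255],[0,0,0,0,0,0,255],[0,0,0,0,0,0,255]]'; done
```

```text
t: 30.38
eef_pos: [0.5968, -0.0471, 0.1233]
orientation: [-0.064, 0.998, -0.0, 0.0]
wrist_force: [0.7, -0.5, 6.1]
finger_gap: 0.0471
t: 31.05
eef_pos: [0.597, -0.0472, 0.1231]
orientation: [-0.064, 0.998, 0.0, 0.001]
wrist_force: [-4.7, -0.4, 20.7]
finger_gap: 0.0466
t: 31.72
eef_pos: [0.5973, -0.0472, 0.1228]
orientation: [-0.064, 0.998, 0.0, 0.001]
wrist_force: [-8.6, -0.3, 35.9]
finger_gap: 0.0471
```

```bash
python3 -m jog '[[0,0,0,0,0,-0.03,255],[0,0,0,0,0,-0.03,255],[0,0,0,0,0,-0.02,255],[0,0,0,0,0,0,255],[0,0,0,0,0,0,255],[0,0,0,0,0,0,255],[0,0,0,0,0,0,255],[0,0,0,0,0,0,255]]'
```

```text
t: 32.38
eef_pos: [0.597, -0.0471, 0.1231]
orientation: [-0.064, 0.998, 0.0, 0.001]
wrist_force: [-2.3, 0.1, 16.6]
finger_gap: 0.0466
```

```bash
python3 -m jog '[[0,0,0,0,0,-0.03,255],[0,0,0,0,0,-0.01,255],[0,0,0,0,0,0,255],[0,0,0,0,0,0,255],[0,0,0,0,0,0,0],[0,0,0,0,0,0,0],[0,0,0,0,0,0,0],[0,0,0,0,0,0,0]]'
python3 -m jog '[[0,0,0,0,0,0,0],[0,0,0,0,0,0,0],[0,0,0,0,0,-0.2,0],[0,0,0,0,0,-0.4,0],[0,0,0,0,0,-0.6,0],[0,0,0,0,0,-0.8,0],[0,0,0,0,0,-0.8,0],[0,0,0,0,0,-0.6,0]]'
python3 -m jog '[[0,0,0,0,0,0,0],[0,0,0,0,0,0,0],[0,0,0,0,0,0,0],[0,0,0,0,0,0,0],[0,0,0,0,0,0,0],[0,0,0,0,0,0,0],[0,0,0,0,0,0,0],[0,0,0,0,0,0,0]]'
python3 - <<'E'
from h import *
c=cam("wrist");s=cam("side")
def cr(c,u,v,w,h,sz): return cv2.resize(c["pixels"][v:v+h,u:u+w,::-1],sz,interpolation=cv2.INTER_CUBIC)
g=lambda im:(255*(im/255)**.6).astype(np.uint8)
cv2.imwrite("pics/c9.png",g(np.hstack([cr(c,240,100,160,180,(400,450)),cr(s,305,160,80,90,(400,450))])))
print(proj(s,[.597,-.047,.138]),proj(s,[.597,-.047,.104]),proj(s,[.597,-.047,.098]),proj(s,[.597,-.047,.08]))
E
```

```text
t: 33.05
eef_pos: [0.5959, -0.0466, 0.1224]
orientation: [-0.064, 0.998, 0.0, -0.001]
wrist_force: [-0.1, -0.1, -0.3]
finger_gap: 0.0689
t: 33.72
eef_pos: [0.597, -0.0473, 0.228]
orientation: [-0.064, 0.998, -0.0, 0.001]
wrist_force: [-0.3, 0.0, 0.5]
finger_gap: 0.0917
t: 34.38
eef_pos: [0.5964, -0.0471, 0.2245]
orientation: [-0.064, 0.998, 0.0, -0.0]
wrist_force: [0.4, -0.1, 0.4]
finger_gap: 0.0916
[344.67138508 192.3663578 ] [344.38399075 205.28736276] [344.33451222 207.5118754 ] [344.18822721 214.08872504]
```

View pics/c9.png

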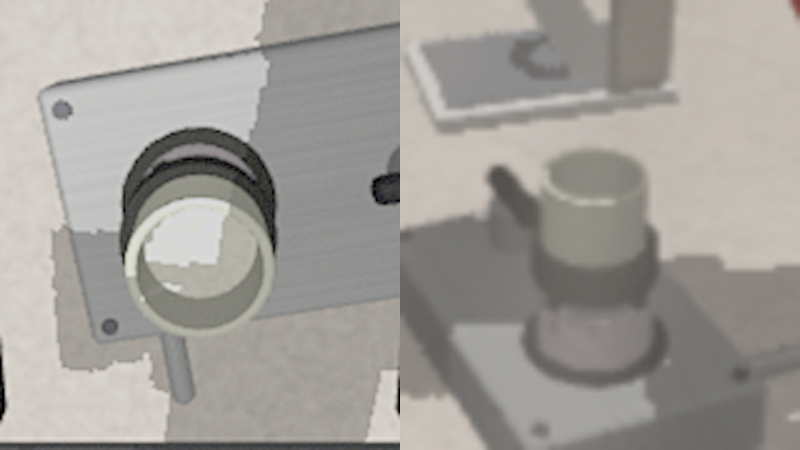

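```bash
python3 -c "
from plant import arm
print(arm.job_done(), arm.state()['t'])"
```

```text
the job is handed in; nothing more can be done
the job is handed in; nothing more can be done
```

The larger sleeve is in the collar with its lugs in the notches. The funnel is nested upright in it, and the collar is pushed down to its stop. I let go and handed the job in after about 34 s of robot time.

- **Sleeve:** I lined up the lugs and notches from close wrist pictures, so the crown did not have to be turned by feel. The sleeve met the rim at the height for lugs in the notches, about 6 mm lower than it would stand on its lugs. While I was seating it, the collar may have slid about 2 mm at roughly 6 N.
- **Funnel and collar:** I pushed straight down. The collar slid about 6 mm further at roughly 6–7 N, then met the hard stop. The highest force I read was 36 N, well under the 70 N limit.
- **Last checks:** After letting go, the wrist force was near zero. The final pictures show the funnel upright with its shoulder on the sleeve and the sleeve head on the rim. The funnel rim measures about 133 mm high, against 132 mm expected with everything home.
- **Disagreement:** The tool stopped about 3 mm lower than I had worked out from the funnel's position in the grip. I put this down to error in judging depth from the wrist picture or a small slip in the grip.
- **Not checked:** I did not take a last overall picture of the other objects. No unexpected forces showed up on any of the moves.

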